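# Stack the lens-care tower on its coaster

### The arm

A 6-joint arm with a two-finger parallel gripper is mounted at the origin on the work surface. World frame = base frame: x ahead of the robot, y to its left, z up, the work surface at z = 0. Lengths are in mm, angles in rad, forces in N, time in s.
With the tool pointing down it reaches from about 350 to 975 mm from the base axis. Payload 17.4 kg.
Tool frame: the origin (TCP) lies midway between the tips of the shut fingers; the grasp point (between the pads) lies 19 mm behind it; z points along the fingers, y is the line along which they close (so a half turn about z gives the same grasp; the last joint's range is limited). The gripper opens to 85 mm and grips with 20 to 120 N. Pads are 22 mm wide; open, the fingers measure 114 mm over their backs; the gripper's body (76 mm by 85 mm) begins 54 mm behind the grasp point. The pads swing forward as they close: fully open they stand 13 mm farther back than shut.
Start: joints at [1.25, 0.116, 1.442, -0, 1.584, -0.038], TCP at [188.364, 648.191, 204.603] pointing down, gripper open.
Joint ranges: [-2.83, 2.83], [-0.83, 2.19], [0.07, 2.5], [-1.14, 4.28], [0.01, 3], [-2.97, 2.97]. Speed limits (rad/s): [1.89, 1.89, 2.22, 3.14, 3.14, 3.14].

### API

Orientations are given as a unit quaternion [x, y, z, w].
In Python, from station import observe, optics, hand_in gives the robot as it stands.
- The arm moves only by the tool send_rows, never from a script. Its argument "targets" is a list of rows, each a list of 3 entries, a list of its own where there are three numbers: the shift along the tool's x, y, z in cm, then the turn, a rotation vector about the tool's x, y, z in degrees, then the opening, from 0 (shut) to 1 (fully open). In form: [[[tx, ty, tz], [wx, wy, wz], jaw], ...]. A call has 1 to 20 rows; each row shifts and turns the commanded pose from where the row before left it, along the tool's axes as they then stand; what a row does not reach is not made up. A row lasts 1/12 s, in which the tool goes at most 41.7 mm and 7.16 degrees, less where a joint would pass 70% of its speed; a pose out of reach is approached as far as the arm can. A call is refused whole if a number of a shift passes 4.17 or a number of a turn 7.16, either way. A call with a gripper value outside its range is refused whole. The fingers move at their own pace and stop on an object; the grip force is fixed at half the most. Time passes only in rows, so rows that do not move let the fingers close. It gives the time, the measured TCP pose, the force, the opening and the grip force at its end, in the units of the state.
- observe(): the state, without advancing time (a new reading comes with each control period).
- optics.read_camera(name): name is "scene" or "side" or "wrist"; returns a dict with "img" (400x640x3 uint8, blue, green, red), "vfov" (degrees; the focal length in pixels is half the picture's height over the tangent of half this angle, whatever the lens; pixels are square), "cx", "cy" (the principal point, pixels), "R" (3x3) and "t" (3): a world point X has camera coordinates R X + t; the wrist camera has in their place "mount" (4x4, takes a point from camera to tool coordinates, whose origin is the TCP and whose axes are the flange's). Camera axes: x right, y down, z forward; pixel columns grow to the right and rows downward; lengths in mm; the calibration is good to about 2 mm. A picture is of the moment at which its call begins: read the wrist's pose just before it. There is no depth.
- hand_in(): hands the job in; it is judged then, once.
The state is a dict: "clock": time; "joints": joint angles; "qd": joint speeds; "joint_efforts": joint torques, N m; "ee_pos": TCP position; "tcp_rot": TCP orientation; "force": force on the tool from outside, world axes, zero at the start; "moment": the same for the moment, N m; "finger_gap": finger opening in mm; "gripper_force": force on a finger pad.
Only numpy, scipy, OpenCV 4.12 (cv2) and the standard library are available. Lean on these libraries where they do the work, as an engineer would, in place of code of your own. Each camera call takes 0.05 s, during which the arm holds its last target. There are 200 camera calls.

### The job

Put the lens-care set away as a tower on the round bamboo coaster, one piece at a time from the bottom up: the large sage-green canister upright in the middle of the coaster, the blue canister on it, the orange lens tray on that, and last the charcoal dust lid over the tray's wells. Each piece must sit level and fully home inside the raised rim of the one beneath, and be let go before the next is fetched. Do not tip any piece over, and leave the squeeze bottle, the lens inserter, the tweezers and the carton where they are.

Things in the scene. Friction and masses are not known exactly. Their poses are not given: they have to be found in the camera images.
- large_canister_mid (a point): Large round sage-green canister (closed, one piece), 66 mm in diameter, 52 mm high, about 140 g, loose. In its top, a flat recess 4 mm deep within a raised rim (inner diameter 58 mm); recess floor 48 mm above the underside. Its foot is 60 mm in diameter and 5 mm high. Point: on its axis half-way up, 26 mm above the underside; z up.
- blue_canister_mid (a point): Round dark-blue canister (closed, one piece), 60 mm in diameter, 46 mm high, about 110 g, loose. Below, a bevelled foot 52 mm in diameter, 5 mm high: keep fingers above it when stacking. In its top, a flat recess 4 mm deep within a raised rim (inner diameter 52 mm); recess floor 42 mm above the underside. Point: on its axis half-way up, 23 mm above the underside; z up.
- lens_tray_mid (a point): Round orange contact lens tray with one white and one blue lens well in its top, 52 mm in diameter, 30 mm high, about 45 g, loose. Below, a bevelled foot 46 mm in diameter, 5 mm high: keep fingers above it when stacking. In its top, a flat recess 4 mm deep within a raised rim (inner diameter 44 mm); recess floor 26 mm above the underside. Point: on its axis half-way up, 15 mm above the underside; z up.
- dust_lid_mid (a point): Round charcoal dust lid standing on its spigot: grey spigot below, 38 mm in diameter and 5 mm high; charcoal disc 48 mm in diameter, from 5 to 11 mm above the underside; upright chrome knob in the middle to hold it by, 20 mm in diameter, from 11 to 31 mm. About 40 g, loose. Point: on its axis half-way up, 15.5 mm above the underside; z up.
- coaster: Round flat bamboo coaster with a thin dark ring, 100 mm in diameter, 10 mm thick, rubber-backed: it does not slide. Origin at the centre of its underside; z points up.
- squeeze_bottle: Closed white squeeze bottle with a pale blue band, standing, 48 mm in diameter, 120 mm high. A bystander. Origin at the centre of its underside; z points up.
- lens_inserter: Clear plastic lens inserter lying flat, 79 mm long, 18 mm wide, 11 mm high. A bystander. Origin at the middle of its underside, its small cup towards its own +x.
- tweezers: Steel lens tweezers with pink soft tips lying flat, 91 mm long, 12 mm wide, 6 mm high. A bystander. Origin at the middle of its underside, tips towards its own +x.
- lens_carton: Small white carton with a teal band, lying, 62 x 40 x 32 mm (along its own x, y, z). A bystander. Origin at the centre of its underside.

How it is judged:
By the outcome, as a careful person would: the job done as asked, in the order asked, and still so for the second after the job is handed in, with the robot touching nothing.
It also fails if it takes over 128 s, if anything falls off the work surface, if the arm or the gripper's body presses on something with over 40 N, if the wrist force passes 120 N, or if a joint passes its speed limit or range.

## Working session

There is one attempt and no reset: what is moved stays moved. The work goes in short steps, Python scripts to look and compute and a tool call to move; the robot and the scene stay as the last step left them, time stands still between calls to the robot, and variables do not carry over. Pictures are saved under pics/ and viewed, at most 14 in all, crops included, and the job is handed in when it is done.

Besides the shell and the picture viewer there is one more tool, called after "Emit:" as a command line: name --argument value ..., lists and objects as JSON in quotes. send_rows: Moves the arm, as the interface text tells. Its arguments: {"type":"object","properties":{"targets":{"type":"array"}},"required":["targets"]}

```bash
mkdir -p pics; ls
python3 - <<'E'
from station import observe, optics
import cv2
s=observe();print(s)
for n in("scene","side","wrist"):
    c=optics.read_camera(n);cv2.imwrite(f"pics/{n}0.png",c["img"]);print(n,{k:v for k,v in c.items() if k!="img"})
E
```

```text
pics
{'clock': 0.0, 'joints': array([ 1.25017318e+00,  1.16478927e-01,  1.44228771e+00,  1.39226896e-05,
        1.58400714e+00, -3.78138090e-02]), 'qd': array([ 2.46390560e-04,  1.25231584e-03,  1.12879153e-04,  6.40234886e-04,
        2.37801410e-06, -2.55344533e-04]), 'joint_efforts': array([ 7.66161884e-04, -7.31997943e+01, -6.32488275e+01, -6.09663743e-05,
        6.41286009e-03, -1.25310121e-04]), 'ee_pos': array([188.30162918, 647.96079752, 203.85302099]), 'tcp_rot': array([ 1.40933789e-01,  9.90018847e-01, -5.79859110e-04, -1.12122670e-04]), 'force': array([-0.08227723,  0.12167676,  0.6080569 ]), 'moment': array([6.88383667e-02, 2.79140101e-02, 8.46385510e-05]), 'gripper_force': 0.0, 'finger_gap': 85.18102291376003}
scene {'vfov': 57.351988105589804, 'cx': 317.7728105155583, 'cy': 196.04141192983008, 'R': array([[ 0.78412588,  0.62045351,  0.01356626],
       [ 0.39677768, -0.48439743, -0.77969648],
       [-0.47719396,  0.61676298, -0.62601067]]), 't': array([-439.49944737, -185.5139392 , 1131.72623962])}
side {'vfov': 53.298552669664176, 'cx': 319.3845484613213, 'cy': 202.07566665289193, 'R': array([[-0.97584822, -0.21790119, -0.01547008],
       [-0.15576763,  0.74374137, -0.65006555],
       [ 0.1531558 , -0.63195557, -0.75972064]]), 't': array([530.35645923, 129.83433523, 988.83442649])}
wrist {'vfov': 68.82147852977447, 'cx': 320.62118156539117, 'cy': 201.26972560306754, 'mount': array([[ 2.23860723e-04, -9.44681486e-01, -3.27989085e-01,
         8.45624188e+01],
       [ 9.99999944e-01,  1.30151016e-04,  3.07661018e-04,
        -1.04482838e+00],
       [-2.47953556e-04, -3.27989135e-01,  9.44681463e-01,
        -1.69715673e+02],
       [ 0.00000000e+00,  0.00000000e+00,  0.00000000e+00,
         1.00000000e+00]])}
```

View pics/scene0.png

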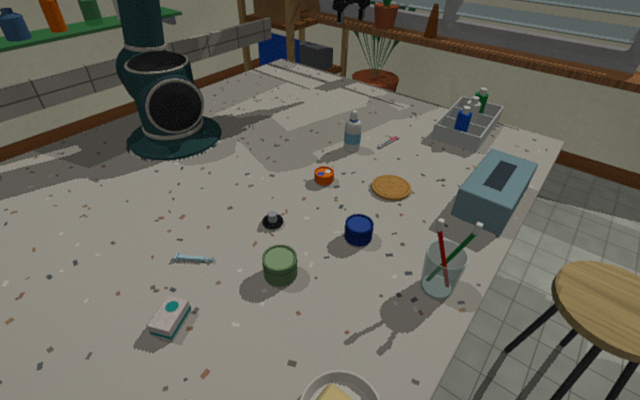

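View pics/side0.png

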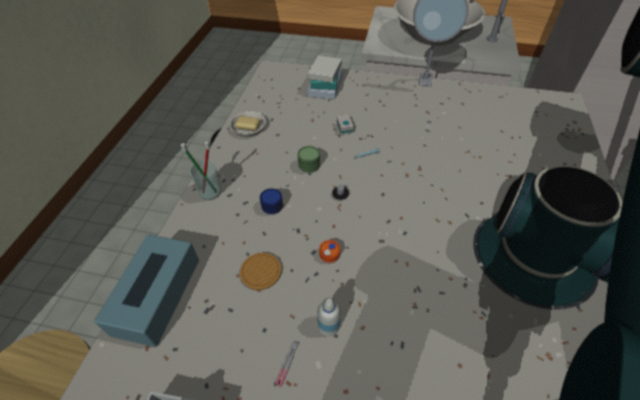

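The scene view shows the green canister at (280,265), blue (359,230), tray (324,175), lid (272,220), coaster (391,187), bottle (353,130), tweezers (388,142), inserter (193,259) and carton (169,317). The side view shows the same items. I'll fit silhouettes in both views.

```bash
cat > h.py <<'E'
import numpy as np, cv2
from scipy.optimize import least_squares
from scipy.spatial.transform import Rotation as Ro
from station import observe, optics
def cam(n):
    s=observe(); c=optics.read_camera(n); c["f"]=200/np.tan(np.radians(c["vfov"]/2))
    if n=="wrist":
        M=np.eye(4); M[:3,:3]=Ro.from_quat(s["tcp_rot"]).as_matrix(); M[:3,3]=s["ee_pos"]
        W=np.linalg.inv(M@c["mount"]); c["R"],c["t"]=W[:3,:3],W[:3,3]
    return c
def proj(c,P):
    q=np.atleast_2d(P)@c["R"].T+c["t"]; return q[:,:2]/q[:,2:]*c["f"]+[c["cx"],c["cy"]]
def ray(c,uv,z):
    d=c["R"].T@np.array([(uv[0]-c["cx"])/c["f"],(uv[1]-c["cy"])/c["f"],1]); o=-c["R"].T@c["t"]
    return o+d*(z-o[2])/d[2]
A=np.linspace(0,2*np.pi,120)
def ring(x,y,z,r): return np.c_[x+r*np.cos(A),y+r*np.sin(A),0*A+z]
HUE={"green":((38,40,25),(85,255,255)),"blue":((108,110,20),(130,255,255)),"orange":((2,150,90),(14,255,255)),"coaster":((10,90,60),(24,235,255))}
def blob(img,col,near):
    m=cv2.inRange(cv2.cvtColor(img,cv2.COLOR_BGR2HSV),*[np.array(v) for v in HUE[col]])
    m=cv2.morphologyEx(m,cv2.MORPH_CLOSE,np.ones((5,5)))
    n,l,st,ce=cv2.connectedComponentsWithStats(m)
    k=min((i for i in range(1,n) if st[i,4]>60),key=lambda i:np.hypot(*(ce[i]-near)))
    x,y,w,h,a=st[k]; return np.array([x-.5,y-.5,x+w-.5,y+h-.5])
def box(c,rings):
    p=proj(c,np.vstack(rings)); return np.r_[p.min(0),p.max(0)]
E
cat > a.py <<'E'
from h import *
sc,sd=cam("scene"),cam("side")
import sys
items={"green":([(5,33),(52,33),(0,30)],(280,265),(309,158)),"blue":([(5,30),(46,30),(0,26)],(359,230),(271,201)),
"orange":([(5,26),(30,26),(0,23)],(324,175),(330,250)),"coaster":([(0,50),(10,50)],(391,187),(261,270))}
for n,(rg,a,b) in items.items():
    bs=[blob(sc["img"],n,a),blob(sd["img"],n,b)]
    f=lambda v:np.r_[tuple(box(c,[ring(v[0],v[1],z,r) for z,r in rg])-B for c,B in zip((sc,sd),bs))]
    g=ray(sc,a,10)[:2]; r=least_squares(f,g,loss="soft_l1"); print(n,r.x.round(1),r.fun.round(1))
for n,a,b,z in(("lid",(272,221),(341,193),8),("bottle",(353,148),(327,328),0),("tweez",(388,142),(288,363),3),("inserter",(193,259),(367,153),5),("carton",(170,316),(345,124),16)):
    print(n,ray(sc,a,z).round(),ray(sd,b,z).round())
i=sc["img"][90:350,130:430]; j=sd["img"][100:400,220:400]
cv2.imwrite("pics/crop1.png",cv2.resize(i,None,fx=2.3,fy=2.3,interpolation=3))
E
python3 a.py
```

```text
green [ 619.4 -193.6] [-0.7 -0.7  0.3  0.7 -0.5 -0.3  0.2  1.1]
blue [680.8 -13.5] [-1.  -0.6  0.7  1.  -1.6 -0.7  2.2  1.9]
orange [495.2 106.7] [-0.9  0.   0.3  1.3 -0.2 -0.1  0.1  1.2]
coaster [648.  189.1] [ 0.1 -0.7  0.1  0.1 -0.4 -0.3  0.6 -0.1]
lid [506. -98.   8.] [503. -97.   8.]
bottle [463. 292.   0.] [461. 293.   0.]
tweez [529. 385.   3.] [524. 385.   3.]
inserter [ 459. -278.    5.] [ 455. -279.    5.]
carton [ 544. -386.   16.] [ 544. -391.   16.]
```

View pics/wrist0.png

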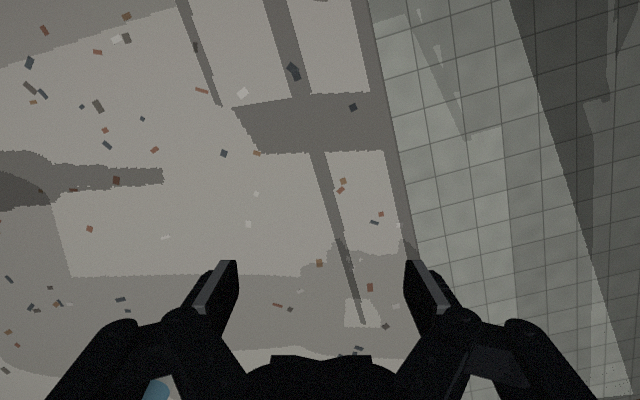

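Emit:
send_rows --targets '[[[0,0,0],[0,0,-5.4],1],[[0,0,0],[0,0,-5.4],1],[[0,0,0],[0,0,-5.4],1],[[0,0,0],[0,0,0],1]]'

```text
clock: 0.58
ee_pos: [188.3, 648.1, 204.4]
tcp_rot: [-0.002, 1.0, -0.0, -0.0]
force: [-0.7, -0.6, -0.1]
finger_gap: 85.3
gripper_force: 0.0
```

Run:
```python
from h import *
sc,sd=cam("scene"),cam("side")
print(ray(sc,(437,292),0),ray(sd,(210,195),0),ray(sd,(205,145),150),ray(sc,(480,228),150))
```

```text
[877.31234802 -37.97359225   0.        ] [866.9961096  -20.06479769   0.        ] [863.65200802 -64.34628323 150.        ] [900.54612366   3.16356489 150.        ]
```

Emit:
send_rows --targets '[[[-1.8,-3.5,0],[0,0,0],1],[[-1.8,-3.5,0],[0,0,0],1],[[-1.8,-3.5,0],[0,0,0],1],[[-1.8,-3.5,0],[0,0,0],1],[[-1.8,-3.5,0],[0,0,0],1],[[-1.8,-3.5,0],[0,0,0],1],[[-1.8,-3.5,0],[0,0,0],1],[[-1.8,-3.5,0],[0,0,0],1],[[-1.8,-3.5,0],[0,0,0],1],[[-1.8,-3.5,0],[0,0,0],1],[[-1.8,-3.5,0],[0,0,0],1],[[-1.8,-3.5,0],[0,0,0],1],[[-1.8,-3.5,0],[0,0,0],1],[[-1.8,-3.5,0],[0,0,0],1],[[-1.8,-3.5,0],[0,0,0],1],[[-1.8,-3.5,0],[0,0,0],1],[[-1.8,-3.5,0],[0,0,0],1],[[-1.8,-3.5,0],[0,0,0],1],[[-1.8,-3.5,0],[0,0,0],1],[[-1.8,-3.5,0],[0,0,0],1]]'

```text
clock: 2.35
ee_pos: [548.8, -53.9, 204.8]
tcp_rot: [0.002, 1.0, -0.0, 0.0]
force: [0.6, 0.2, -0.0]
finger_gap: 85.3
gripper_force: 0.0
```

Emit:
send_rows --targets '[[[-1.8,-3.5,0],[0,0,0],1],[[-1.8,-3.5,0],[0,0,0],1],[[-1.8,-3.5,0],[0,0,0],1],[[-1.8,-3.5,0],[0,0,0],1],[[0,0,0],[0,0,0],1],[[0,0,0],[0,0,0],1],[[0,0,0],[0,0,0],1]]'

```text
clock: 2.93
ee_pos: [620.1, -191.7, 204.3]
tcp_rot: [0.001, 1.0, 0.0, -0.0]
force: [-0.5, 0.5, 0.6]
finger_gap: 85.3
gripper_force: 0.0
```

```bash
cat > w.py <<'E'
from h import *
import sys
# w.py out.png : wrist picture with predicted outlines of pieces  args: name x y zbase
S={"green":[(5,33),(52,33),(52,29)],"blue":[(5,30),(46,30),(46,26)],"orange":[(5,26),(30,26),(30,22)],"lid":[(11,24),(5,24),(31,10)],"coaster":[(10,50)]}
c=cam("wrist"); s=observe(); print(s["ee_pos"].round(1),s["tcp_rot"].round(4))
im=c["img"].copy(); cv2.imwrite("pics/raw.png",im)
for a in sys.argv[2:]:
    n,x,y,z=a.split(",")
    for h,r in S[n]: cv2.polylines(im,[np.round(proj(c,ring(float(x),float(y),float(z)+h,r))*16).astype(int)],True,(0,0,255),1,cv2.LINE_AA,4)
cv2.imwrite(sys.argv[1],im)
E
python3 w.py pics/w1.png green,619.4,-193.6,0 lid,504,-97.5,0
```

```text
[ 620.1 -191.2  204.7] [6.e-04 1.e+00 1.e-04 0.e+00]
```

View pics/w1.png

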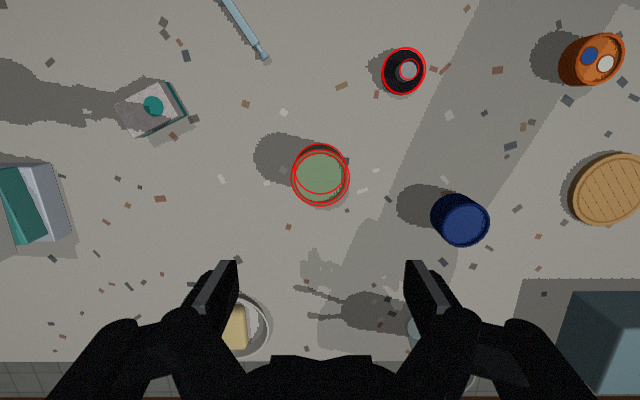

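The wrist view agrees with the fit: the red outlines lie on green (320,175) and on the lid (404,70). I'll descend and grasp the green canister.

Emit:
send_rows --targets '[[[0.07,-0.22,2.0],[0,0,0],1],[[0,0,2.5],[0,0,0],1],[[0,0,2.5],[0,0,0],1],[[0,0,2.5],[0,0,0],1],[[0,0,2.5],[0,0,0],1],[[0,0,2.5],[0,0,0],1],[[0,0,2.0],[0,0,0],1],[[0,0,1.5],[0,0,0],1],[[0,0,1.2],[0,0,0],1],[[0,0,0.6],[0,0,0],1],[[0,0,0],[0,0,0],1],[[0,0,0],[0,0,0],1],[[0,0,0],[0,0,0],0],[[0,0,0],[0,0,0],0],[[0,0,0],[0,0,0],0],[[0,0,0],[0,0,0],0],[[0,0,0],[0,0,0],0],[[0,0,0],[0,0,0],0]]'

```text
clock: 4.48
ee_pos: [620.4, -194.1, 8.7]
tcp_rot: [0.0, 1.0, -0.0, 0.001]
force: [-4.5, 3.0, 11.4]
finger_gap: 63.3
gripper_force: 64.8
```

Emit:
send_rows --targets '[[[0,0,-0.3],[0,0,0],0],[[0,0,-0.7],[0,0,0],0],[[0,0,-1.5],[0,0,0],0],[[0,0,-2.0],[0,0,0],0],[[0,0,-2.0],[0,0,0],0],[[0,0,-1.5],[0,0,0],0],[[0,0,-1.0],[0,0,0],0],[[0,0,-0.5],[0,0,0],0],[[0,0,0],[0,0,0],0],[[0,0,0],[0,0,0],0],[[0,0,0],[0,0,0],0]]'

```text
clock: 5.4
ee_pos: [619.2, -193.8, 100.3]
tcp_rot: [0.0, 1.0, 0.0, -0.001]
force: [0.3, -0.2, -2.1]
finger_gap: 63.2
gripper_force: 65.9
```

```bash
python3 w.py pics/w2.png green,620.4,-193.5,95
```

```text
[ 619.2 -193.9  100.3] [ 0.e+00  1.e+00  3.e-04 -8.e-04]
```

View pics/w2.png

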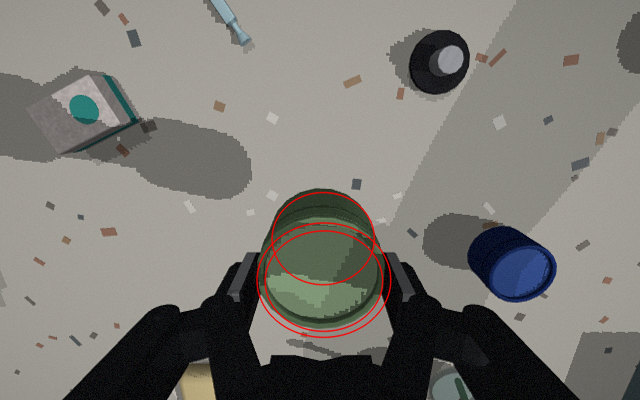

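The canister is held upright, with its top rim at about (321,272), 127 px wide. That is slightly lower than I assumed, so I'll fit its pose.

```bash
cat > g.py <<'E'
from h import *
import sys
# g.py colour u v x0 y0 z0 rings -> fit held piece in wrist view
col,u,v,x,y,z=sys.argv[1],*map(float,sys.argv[2:7]); rg=eval(sys.argv[7])
c=cam("wrist"); s=observe(); B=blob(c["img"],col,(u,v))
f=lambda p:box(c,[ring(p[0],p[1],p[2]+h,r) for h,r in rg])-B
r=least_squares(f,[x,y,z]); print("box",B,"xyz",r.x.round(1),"res",r.fun.round(1),"tcp",s["ee_pos"].round(1),"rel",(r.x-s["ee_pos"]).round(1))
E
python3 g.py green 321 270 620 -194 90 "[(5,33),(52,33),(0,30)]"
```

```text
box [256.5 188.5 384.5 328.5] xyz [ 620.2 -194.9   88.9] res [-0.3  0.4  0.3 -0.3] tcp [ 619.2 -193.9  100.5] rel [  1.   -1.  -11.5]
```

Emit:
send_rows --targets '[[[-0.2,1.0,0],[0,0,0],0],[[-0.2,2.0,0],[0,0,0],0],[[-0.2,3.0,0],[0,0,0],0],[[-0.2,3.2,0],[0,0,0],0],[[-0.2,3.2,0],[0,0,0],0],[[-0.2,3.2,0],[0,0,0],0],[[-0.2,3.2,0],[0,0,0],0],[[-0.2,3.2,0],[0,0,0],0],[[-0.2,3.2,0],[0,0,0],0],[[-0.2,3.2,0],[0,0,0],0],[[-0.2,3.2,0],[0,0,0],0],[[-0.2,3.2,0],[0,0,0],0],[[-0.2,2.3,0],[0,0,0],0],[[-0.2,1.0,0],[0,0,0],0],[[0,0.3,0],[0,0,0],0],[[0,0,2.0],[0,0,0],0],[[0,0,2.0],[0,0,0],0],[[0,0,1.0],[0,0,0],0],[[0,0,0],[0,0,0],0],[[0,0,0],[0,0,0],0]]'

```text
clock: 7.17
ee_pos: [647.5, 189.3, 51.6]
tcp_rot: [0.0, 1.0, -0.0, -0.0]
force: [-0.1, 0.1, -1.2]
finger_gap: 63.0
gripper_force: 66.1
```

```bash
python3 g.py green 321 270 648 189 40 "[(5,33),(52,33),(0,30)]"; python3 w.py pics/w3.png coaster,648,189.1,0
```

```text
box [256.5 188.5 386.5 328.5] xyz [647.9 188.8  41.3] res [ 0.1 -0.1 -0.1  0.1] tcp [648.  189.5  52.6] rel [ -0.1  -0.7 -11.3]
[648.3 189.7  53. ] [3.e-04 1.e+00 2.e-04 8.e-04]
```

View pics/w3.png

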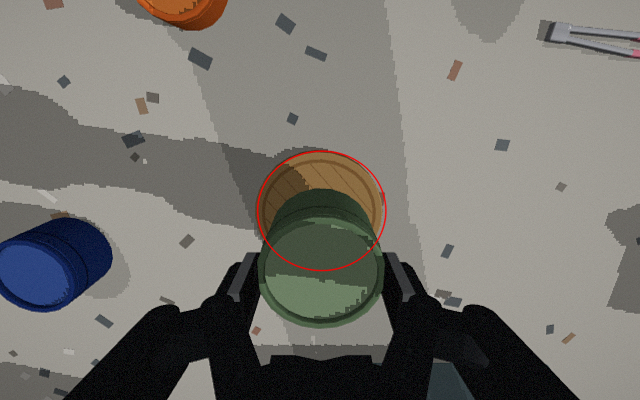

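The coaster outline matches at (321,210), and the canister is centred above it.

Emit:
send_rows --targets '[[[0,0,0.8],[0,0,0],0],[[0,0,0.8],[0,0,0],0],[[0,0,0.6],[0,0,0],0],[[0,0,0.3],[0,0,0],0],[[0,0,0.2],[0,0,0],0],[[0,0,0.1],[0,0,0],0],[[0,0,0.1],[0,0,0],0],[[0,0,0],[0,0,0],0],[[0,0,0],[0,0,0],0]]'

```text
clock: 8.02
ee_pos: [647.8, 190.0, 22.8]
tcp_rot: [0.0, 1.0, 0.0, 0.0]
force: [0.2, -0.4, -2.8]
finger_gap: 63.2
gripper_force: 66.1
```

Emit:
send_rows --targets '[[[0,0,0.1],[0,0,0],0],[[0,0,0.1],[0,0,0],0],[[0,0,0],[0,0,0],0],[[0,0,0],[0,0,0],0]]'

```text
clock: 8.35
ee_pos: [647.6, 190.0, 20.5]
tcp_rot: [0.0, 1.0, -0.0, -0.0]
force: [-0.4, -0.2, -1.0]
finger_gap: 63.1
gripper_force: 66.1
```

Emit:
send_rows --targets '[[[0,0,0.1],[0,0,0],0],[[0,0,0],[0,0,0],0],[[0,0,0],[0,0,0],0]]'

```text
clock: 8.6
ee_pos: [647.6, 190.0, 19.5]
tcp_rot: [0.0, 1.0, -0.0, -0.0]
force: [-0.2, 0.3, -0.4]
finger_gap: 63.0
gripper_force: 66.1
```

Emit:
send_rows --targets '[[[0,0,0.1],[0,0,0],0],[[0,0,0],[0,0,0],0],[[0,0,0],[0,0,0],0]]'

```text
clock: 8.85
ee_pos: [647.7, 190.0, 18.8]
tcp_rot: [0.0, 1.0, 0.0, 0.0]
force: [-0.4, -0.0, 1.6]
finger_gap: 62.5
gripper_force: 66.3
```

Emit:
send_rows --targets '[[[0,0,0.05],[0,0,0],0],[[0,0,0],[0,0,0],1],[[0,0,0],[0,0,0],1],[[0,0,0],[0,0,0],1],[[0,0,0],[0,0,0],1],[[0,0,-0.5],[0,0,0],1],[[0,0,-1],[0,0,0],1],[[0,0,-2],[0,0,0],1],[[0,0,-3],[0,0,0],1],[[0,0,-3],[0,0,0],1],[[0,0,-3],[0,0,0],1],[[0,0,-3],[0,0,0],1],[[0,0,-2],[0,0,0],1],[[0,0,0],[0,0,0],1],[[0,0,0],[0,0,0],1]]'

```text
clock: 10.1
ee_pos: [648.1, 190.1, 195.3]
tcp_rot: [0.0, 1.0, 0.0, 0.001]
force: [0.2, -0.2, -0.7]
finger_gap: 85.5
gripper_force: 0.0
```

```bash
python3 w.py pics/w4.png green,648,189.1,10 blue,680.8,-13.5,0 orange,495.2,106.7,0 coaster,648,189.1,0; python3 g.py green 321 180 648 189 10 "[(5,33),(52,33),(0,30)]"
```

```text
[647.6 189.9 193.6] [0.e+00 1.e+00 1.e-04 3.e-04]
box [290.5 146.5 350.5 211.5] xyz [649.3 188.9   2.3] res [-0.1  0.1  0.1 -0.1] tcp [647.3 189.9 192.5] rel [   2.    -1.  -190.3]
```

View pics/w4.png

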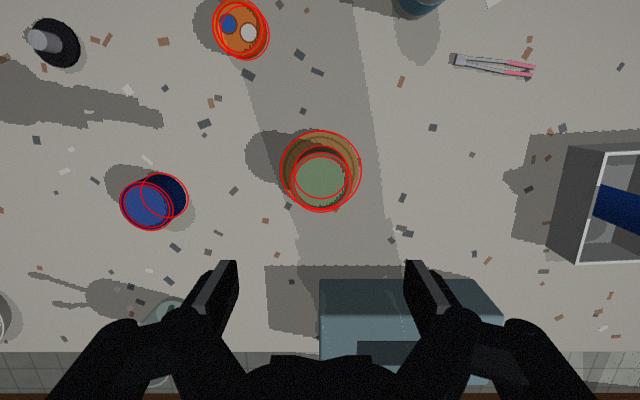

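The green canister stands centred on the coaster at (320,180). The outlines for blue (147,203) and orange (239,30) also fit.

Emit:
send_rows --targets '[[[-0.3,-1.0,0],[0,0,0],1],[[-0.5,-3.0,0],[0,0,0],1],[[-0.5,-3.5,0],[0,0,0],1],[[-0.5,-3.5,0],[0,0,0],1],[[-0.5,-3.5,0],[0,0,0],1],[[-0.5,-3.5,0],[0,0,0],1],[[-0.5,-2.0,0],[0,0,0],1],[[0,-0.35,0],[0,0,0],1],[[0,0,2.5],[0,0,0],1],[[0,0,2.5],[0,0,0],1],[[0,0,2.5],[0,0,0],1],[[0,0,2.5],[0,0,0],1],[[0,0,2.0],[0,0,0],1],[[0,0,1],[0,0,0],1],[[0,0,0],[0,0,0],1],[[0,0,0],[0,0,0],1],[[0,0,0],[0,0,0],1]]'

```text
clock: 11.62
ee_pos: [681.3, -13.5, 64.7]
tcp_rot: [-0.0, 1.0, -0.0, 0.001]
force: [-0.4, 0.2, -0.1]
finger_gap: 85.4
gripper_force: 0.0
```

```bash
python3 g.py blue 321 250 681 -13.5 0 "[(5,30),(46,30),(0,26)]"
```

```text
box [277.5 172.5 361.5 263.5] xyz [682.4 -15.3  -3. ] res [ 0. -0. -0.  0.] tcp [681.4 -13.5  64.9] rel [  1.   -1.8 -67.9]
```

Emit:
send_rows --targets '[[[0,-0.05,2],[0,0,0],1],[[0,0,2],[0,0,0],1],[[0,0,1.2],[0,0,0],1],[[0,0,0.6],[0,0,0],1],[[0,0,0],[0,0,0],1],[[0,0,0],[0,0,0],1],[[0,0,0],[0,0,0],0],[[0,0,0],[0,0,0],0],[[0,0,0],[0,0,0],0],[[0,0,0],[0,0,0],0],[[0,0,0],[0,0,0],0],[[0,0,0],[0,0,0],0],[[0,0,0],[0,0,0],0],[[0,0,0],[0,0,0],0]]'

```text
clock: 12.83
ee_pos: [681.5, -14.1, 6.9]
tcp_rot: [0.0, 1.0, -0.0, 0.001]
force: [-2.0, -0.2, 8.2]
finger_gap: 56.8
gripper_force: 64.6
```

Emit:
send_rows --targets '[[[0,0,-0.3],[0,0,0],0],[[0,0,-0.7],[0,0,0],0],[[0,0,-1.5],[0,0,0],0],[[0,0,-2.5],[0,0,0],0],[[0,0,-2.5],[0,0,0],0],[[0,0,-2.5],[0,0,0],0],[[0,0,-1.5],[0,0,0],0],[[0,0,-1.0],[0,0,0],0],[[0,0,-0.5],[0,0,0],0],[[0,0,0],[0,0,0],0],[[0,0,0],[0,0,0],0],[[0,0,0],[0,0,0],0]]'

```text
clock: 13.83
ee_pos: [680.1, -14.0, 133.5]
tcp_rot: [0.0, 1.0, 0.0, -0.001]
force: [0.6, -0.7, -1.6]
finger_gap: 56.6
gripper_force: 64.0
```

```bash
python3 g.py blue 321 270 681 -13.5 120 "[(5,30),(46,30),(0,26)]"
python3 - <<'E'
from h import *
sc=cam("scene");sd=cam("side")
for n,a,b in(("green",(380,175),(255,255)),):
    rg=[(15,33),(62,33)]
    bs=[blob(sc["img"],n,(390,170)),blob(sd["img"],n,(258,255))]
    f=lambda v:np.r_[tuple(box(c,[ring(v[0],v[1],z,r) for z,r in rg])-B for c,B in zip((sc,sd),bs))]
    r=least_squares(f,[648,189],loss="soft_l1"); print(r.x.round(1),r.fun.round(1))
E
```

```text
box [264.5 194.5 376.5 319.5] xyz [682.  -15.1 123.4] res [-0.7  0.7  0.7 -0.7] tcp [680.1 -14.  133.6] rel [  1.8  -1.1 -10.2]
[648.8 189.9] [-1.1  0.4  0.2  0.  -1.3 -0.2  0.5  0.5]
```

Emit:
send_rows --targets '[[[0.4,1.0,0],[0,0,0],0],[[0.4,2.5,0],[0,0,0],0],[[0.5,3.0,0],[0,0,0],0],[[0.5,3.0,0],[0,0,0],0],[[0.5,3.0,0],[0,0,0],0],[[0.5,3.0,0],[0,0,0],0],[[0.4,2.6,0],[0,0,0],0],[[0.1,1.5,0],[0,0,0],0],[[0,0.6,0],[0,0,0],0],[[0,0.2,0],[0,0,0],0],[[0,0,1.5],[0,0,0],0],[[0,0,2],[0,0,0],0],[[0,0,1.0],[0,0,0],0],[[0,0,0],[0,0,0],0],[[0,0,0],[0,0,0],0],[[0,0,0],[0,0,0],0]]'

```text
clock: 15.32
ee_pos: [648.1, 189.5, 90.9]
tcp_rot: [0.0, 1.0, 0.0, 0.0]
force: [-0.3, 0.1, -2.5]
finger_gap: 56.9
gripper_force: 64.1
```

```bash
python3 g.py blue 321 270 648 190 75 "[(5,30),(46,30),(0,26)]"
python3 - <<'E'
from h import *
c=cam("wrist"); print(blob(c["img"],"green",(320,215)))
print(box(c,[ring(648.3,189.1,h,r) for h,r in((15,33),(62,33))]))
a=cam("scene")["img"][110:240,300:480]; b=cam("side")["img"][200:320,180:340]
r=lambda i:cv2.resize(i,(400,290),interpolation=3)
cv2.imwrite("pics/p5.png",np.vstack([np.hstack([r(a),r(b)]),cv2.resize(c["img"][120:345,160:480],(410,290)).__class__ and np.hstack([cv2.resize(c["img"][120:345,160:480],(400,290)),np.zeros((290,400,3),np.uint8)])]))
E
```

```text
box [264.5 195.5 376.5 319.5] xyz [650.6 188.4  80.2] res [-0.4  0.4  0.4 -0.4] tcp [648.2 189.7  91.2] rel [  2.4  -1.2 -11. ]
[277.5 163.5 365.5 221.5]
[276.43731478 164.20772555 365.85984752 260.72510929]
```

View pics/p5.png

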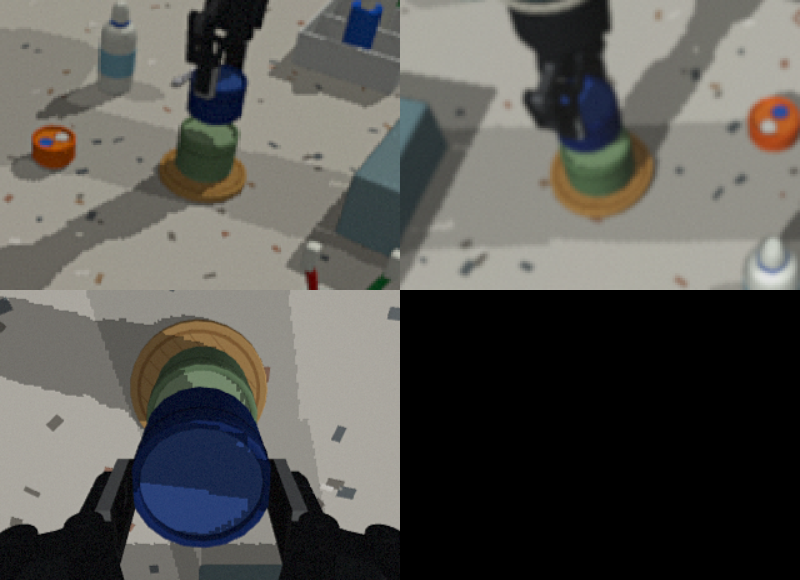

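Blue hangs above green, about 2 mm too far in +x. I'll shift it and lower.

Emit:
send_rows --targets '[[[0.2,0.1,0.4],[0,0,0],0],[[0,0,0.5],[0,0,0],0],[[0,0,0.4],[0,0,0],0],[[0,0,0.2],[0,0,0],0],[[0,0,0],[0,0,0],0],[[0,0,0],[0,0,0],0]]'

```text
clock: 16.02
ee_pos: [645.6, 191.0, 74.9]
tcp_rot: [0.0, 1.0, -0.0, -0.0]
force: [0.0, -0.7, -1.4]
finger_gap: 56.4
gripper_force: 64.1
```

```bash
python3 g.py blue 321 270 648 190 65 "[(5,30),(46,30),(0,26)]"
python3 - <<'E'
from h import *
c=cam("wrist"); print(blob(c["img"],"green",(320,215)))
print(box(c,[ring(648.3,189.1,h,r) for h,r in((15,33),(62,33))]))
print(observe()["force"])
E
```

```text
box [264.5 194.5 376.5 318.5] xyz [647.4 189.9  64.1] res [-0.4  0.5  0.4 -0.4] tcp [645.7 191.   75.2] rel [  1.7  -1.1 -11.1]
[272.5 170.5 366.5 233.5]
[271.37879559 171.4970055  367.16812564 275.25588502]
[-0.53505458  0.54112527 -2.09673473]
```

Emit:
send_rows --targets '[[[0,-0.05,0.2],[0,0,0],0],[[0,0,0.1],[0,0,0],0],[[0,0,0.1],[0,0,0],0],[[0,0,0],[0,0,0],0],[[0,0,0],[0,0,0],0]]'

```text
clock: 16.53
ee_pos: [645.6, 190.5, 71.0]
tcp_rot: [0.0, 1.0, -0.0, -0.0]
force: [0.0, -0.1, -1.8]
finger_gap: 56.7
gripper_force: 64.1
```

Emit:
send_rows --targets '[[[0,0,0.1],[0,0,0],0],[[0,0,0],[0,0,0],0],[[0,0,0],[0,0,0],0]]'

```text
clock: 16.78
ee_pos: [645.6, 190.5, 70.0]
tcp_rot: [0.0, 1.0, -0.0, -0.0]
force: [-0.6, 0.0, -2.3]
finger_gap: 56.6
gripper_force: 64.1
```

Emit:
send_rows --targets '[[[0,0,0.1],[0,0,0],0],[[0,0,0],[0,0,0],0],[[0,0,0],[0,0,0],0]]'

```text
clock: 17.03
ee_pos: [645.6, 190.4, 69.1]
tcp_rot: [0.0, 1.0, -0.0, -0.0]
force: [0.4, 0.1, -2.0]
finger_gap: 56.3
gripper_force: 64.1
```

Emit:
send_rows --targets '[[[0,0,0.1],[0,0,0],0],[[0,0,0],[0,0,0],0],[[0,0,0],[0,0,0],0]]'

```text
clock: 17.28
ee_pos: [645.6, 190.5, 68.0]
tcp_rot: [0.0, 1.0, -0.0, -0.0]
force: [0.4, -0.7, -1.7]
finger_gap: 56.5
gripper_force: 64.1
```

Contact is expected around 66–67.

Emit:
send_rows --targets '[[[0,0,0.1],[0,0,0],0],[[0,0,0],[0,0,0],0],[[0,0,0],[0,0,0],0]]'

```text
clock: 17.53
ee_pos: [645.6, 190.5, 67.0]
tcp_rot: [0.0, 1.0, -0.0, -0.0]
force: [0.1, 0.6, -1.6]
finger_gap: 56.8
gripper_force: 64.1
```

Emit:
send_rows --targets '[[[0,0,0.1],[0,0,0],0],[[0,0,0],[0,0,0],0],[[0,0,0],[0,0,0],0]]'

```text
clock: 17.78
ee_pos: [645.6, 190.5, 66.0]
tcp_rot: [0.0, 1.0, -0.0, -0.0]
force: [0.0, 0.6, -1.1]
finger_gap: 56.0
gripper_force: 64.1
```

Emit:
send_rows --targets '[[[0,0,0.1],[0,0,0],0],[[0,0,0],[0,0,0],0],[[0,0,0],[0,0,0],0]]'

```text
clock: 18.03
ee_pos: [645.6, 190.5, 65.1]
tcp_rot: [0.0, 1.0, 0.0, -0.0]
force: [0.3, -0.2, -0.9]
finger_gap: 56.4
gripper_force: 64.2
```

Emit:
send_rows --targets '[[[0,0,0.1],[0,0,0],0],[[0,0,0],[0,0,0],0],[[0,0,0],[0,0,0],0]]'

```text
clock: 18.28
ee_pos: [645.9, 190.5, 65.0]
tcp_rot: [0.0, 1.0, 0.0, 0.0]
force: [-2.7, -0.7, 5.4]
finger_gap: 56.5
gripper_force: 64.8
```

Contact came at the seated height (58 + 7 mm), so blue is fully home. I'll release and rise.

Emit:
send_rows --targets '[[[0,0,0],[0,0,0],1],[[0,0,0],[0,0,0],1],[[0,0,0],[0,0,0],1],[[0,0,0],[0,0,0],1],[[0,0,0],[0,0,0],1],[[0,0,-0.5],[0,0,0],1],[[0,0,-1],[0,0,0],1],[[0,0,-2],[0,0,0],1],[[0,0,-3],[0,0,0],1],[[0,0,-3],[0,0,0],1],[[0,0,-3],[0,0,0],1],[[0,0,-1.5],[0,0,0],1],[[0,0,0],[0,0,0],1],[[0,0,0],[0,0,0],1]]'

```text
clock: 19.45
ee_pos: [645.9, 190.5, 205.0]
tcp_rot: [0.0, 1.0, 0.0, 0.001]
force: [-0.5, -0.0, -1.0]
finger_gap: 85.8
gripper_force: 0.0
```

```bash
cat > t.py <<'E'
from h import *
import sys
# tower check: outlines + enlarged crops
L=eval(sys.argv[2])  # [(x,y,z,r)...]
o=[]
for n,(x,y,w,h) in (("scene",(310,60,150,150)),("side",(190,190,150,150)),("wrist",(220,80,200,200))):
    c=cam(n); k=400/w if n!="wrist" else 2.
    im=cv2.resize(c["img"][y:y+h,x:x+w],(400,400),interpolation=3)
    if len(sys.argv)>3:
        for a in L: cv2.polylines(im,[np.round((proj(c,ring(*a))-[x,y]+.5)*400/w*16).astype(int)],True,(0,0,255),1,cv2.LINE_AA,4)
    o.append(im)
cv2.imwrite(sys.argv[1],cv2.resize(np.hstack(o),(798,266),interpolation=cv2.INTER_AREA) if 0 else np.hstack(o[:2]) if sys.argv[-1]=="2" else np.hstack([o[0],o[2]]))
E
python3 t.py pics/p6.png "[(648,189.5,62,33),(648,189.5,104,30)]" 1
python3 g.py blue 321 220 648 190 58 "[(5,30),(46,30)]"
```

```text
box [290.5 156.5 351.5 221.5] xyz [648.1 189.7  50.2] res [ 0.2 -0.2 -0.2  0.2] tcp [645.2 190.3 202.4] rel [   2.9   -0.6 -152.3]
```

View pics/p6.png

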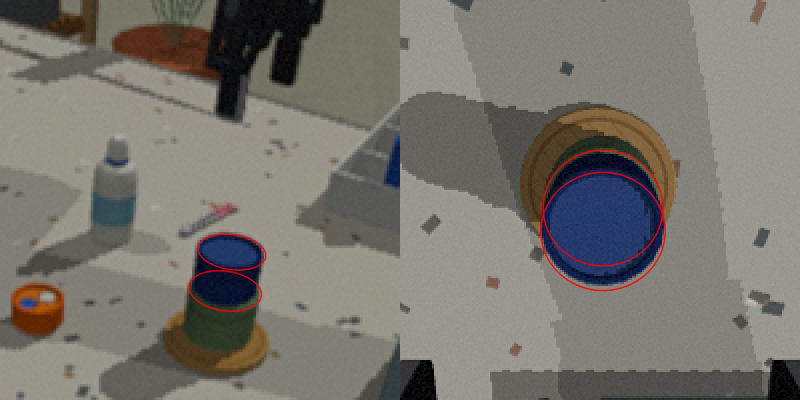

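Blue sits level in the green rim: the scene outlines match its base and top at (231,252) in the crop. Next is the tray.

Emit:
send_rows --targets '[[[1.0,-0.4,0],[0,0,0],1],[[2.5,-1.4,0],[0,0,0],1],[[2.5,-1.4,0],[0,0,0],1],[[2.5,-1.4,0],[0,0,0],1],[[2.5,-1.4,0],[0,0,0],1],[[2.5,-1.4,0],[0,0,0],1],[[1.5,-1.0,0],[0,0,0],1],[[0,0,2.5],[0,0,0],1],[[0,0,2.5],[0,0,0],1],[[0,0,2.5],[0,0,0],1],[[0,0,2.5],[0,0,0],1],[[0,0,2.5],[0,0,0],1],[[0,0,1],[0,0,0],1],[[0,0,0],[0,0,0],1],[[0,0,0],[0,0,0],1],[[0,0,0],[0,0,0],1]]'

```text
clock: 20.98
ee_pos: [496.2, 106.6, 70.7]
tcp_rot: [0.0, 1.0, 0.0, 0.001]
force: [0.4, 1.1, 0.6]
finger_gap: 85.7
gripper_force: 0.0
```

```bash
python3 g.py orange 321 230 495 106.7 0 "[(5,26),(30,26)]"
```

```text
box [287.5 177.5 353.5 243.5] xyz [499.9 105.5  -9. ] res [ 0.9 -0.9 -0.9  0.8] tcp [496.4 106.6  70.8] rel [  3.5  -1.1 -79.8]
```

Emit:
send_rows --targets '[[[0.05,0,2],[0,0,0],1],[[0,0,2],[0,0,0],1],[[0,0,1.6],[0,0,0],1],[[0,0,0.8],[0,0,0],1],[[0,0,0.2],[0,0,0],1],[[0,0,0],[0,0,0],1],[[0,0,0],[0,0,0],0],[[0,0,0],[0,0,0],0],[[0,0,0],[0,0,0],0],[[0,0,0],[0,0,0],0],[[0,0,0],[0,0,0],0],[[0,0,0],[0,0,0],0],[[0,0,0],[0,0,0],0],[[0,0,0],[0,0,0],0],[[0,0,0],[0,0,0],0]]'

```text
clock: 22.28
ee_pos: [495.1, 106.5, 3.1]
tcp_rot: [0.0, 1.0, 0.0, 0.0]
force: [-0.1, -0.5, 0.0]
finger_gap: -0.0
gripper_force: 0.0
```

Run:
```python
from h import *
a=cam("wrist")["img"]; b=cam("scene")["img"][100:250,240:440]
cv2.imwrite("pics/p7.png",np.hstack([cv2.resize(a,(480,300)),cv2.resize(b,(320,300),interpolation=3)]))
```

```text
(no output)
```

View pics/p7.png

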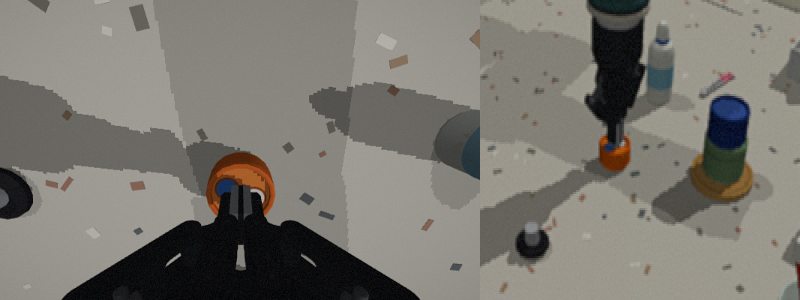

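The fingers closed empty, with the tray still upright at about (241,190) in the left half. I'll locate it.

```bash
cat > o.py <<'E'
from h import *
sc,sd=cam("scene"),cam("side"); rg=[(5,26),(30,26),(0,23)]
for near in ((320,175),):
    bs=[blob(sc["img"],"orange",(320,178)),blob(sd["img"],"orange",(335,250))]
    f=lambda v:np.r_[tuple(box(c,[ring(v[0],v[1],z,r) for z,r in rg])-B for c,B in zip((sc,sd),bs))]
    r=least_squares(f,[490,106],loss="soft_l1"); print(r.x.round(1),r.fun.round(1),bs)
E
python3 o.py; python3 g.py orange 321 250 495 106.7 0 "[(5,26),(30,26)]"
```

```text
[494.1 108.5] [-0.8 -2.4  0.4  0.8 -0.9 -2.5  0.4  1.9] [array([314.5, 167.5, 333.5, 184.5]), array([319.5, 242.5, 339.5, 261.5])]
box [274.5 206.5 366.5 288.5] xyz [500.9 105.4 -15.3] res [ 3.6 -3.7 -3.6  3.6] tcp [495.1 106.5   3.1] rel [  5.8  -1.1 -18.4]
```

Run:
```python
from h import *
w=cam("wrist"); a=w["img"].copy()
for r in(((494.5,107.5,30,26)),(494.5,107.5,5,26)): cv2.polylines(a,[np.round(proj(w,ring(*r))*16).astype(int)],True,(0,255,255),1,cv2.LINE_AA,4)
a=a[190:340,230:430]; b=cam("scene")["img"][130:205,280:380]; c=cam("side")["img"][215:290,280:380]
R=lambda i,s:cv2.resize(i,s,interpolation=cv2.INTER_CUBIC)
cv2.imwrite("pics/p8.png",np.hstack([R(a,(400,300)),np.vstack([R(b,(400,300)),R(c,(400,300))])[:,:] if 0 else R(b,(400,300))]))
cv2.imwrite("pics/p8.png",np.vstack([np.hstack([R(a,(400,300)),R(b,(400,300))]),np.hstack([R(w["img"][190:340,230:430],(400,300)),R(c,(400,300))])]))
```

```text
(no output)
```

View pics/p8.png

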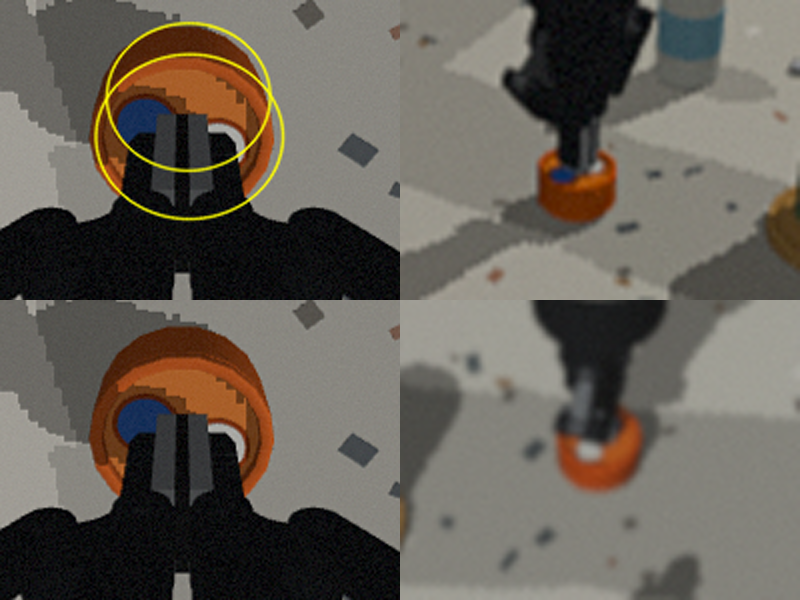

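The shut fingers look as if they stand inside the tray's recess, so the real tips may be higher than I assumed. I'll rise, open, and check the tip height against the scene cameras.

Emit:
send_rows --targets '[[[0,0,-1],[0,0,0],0],[[0,0,-2],[0,0,0],0],[[0,0,-2],[0,0,0],0],[[0,0,-2],[0,0,0],0],[[0,0,0],[0,0,0],0],[[0,0,0],[0,0,0],0]]'

```text
clock: 23.18
ee_pos: [495.8, 106.6, 74.8]
tcp_rot: [0.0, 1.0, 0.0, 0.001]
force: [0.4, 0.3, -0.9]
finger_gap: -0.4
gripper_force: 0.0
```

```bash
python3 o.py
python3 - <<'E'
from h import *
s=observe(); p=s["ee_pos"]; print(p,s["finger_gap"])
o=[]
for n,(x,y) in (("scene",(275,90)),("side",(275,180))):
    c=cam(n); im=cv2.resize(c["img"][y:y+150,x:x+100],(400,600),interpolation=cv2.INTER_CUBIC)
    for dz,col in((0,(0,0,255)),(10,(0,255,255)),(20,(0,255,0)),(30,(255,0,255)),(40,(255,255,0))):
        a,b=[((proj(c,p+[0,dy,dz])[0]-[x,y]+.5)*4).astype(int) for dy in(-25,25)]
        cv2.line(im,tuple(map(int,a)),tuple(map(int,b)),col,1)
    o.append(im)
cv2.imwrite("pics/p9.png",np.hstack(o))
E
```

```text
[494.5 106.7] [-1.1 -0.1  0.1  1.2 -0.9 -0.1  0.4  1.3] [array([314.5, 165.5, 333.5, 184.5]), array([319.5, 239.5, 339.5, 261.5])]
[494.89310787 106.43660673  72.85366943] -0.12203289032324441
```

View pics/p9.png

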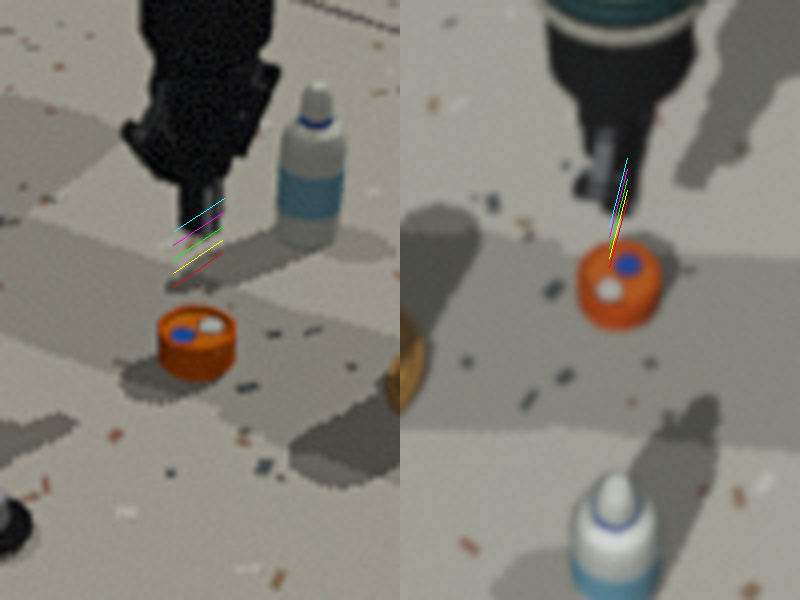

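The true tips lie about 22 mm behind the reported TCP: the finger ends fall on the +20/+30 lines at about (200,238). The tray is unharmed at (494.5, 106.7). I'll open and descend deeper.

Emit:
send_rows --targets '[[[0,0,0],[0,0,0],1],[[0,0,0],[0,0,0],1],[[0,0,0],[0,0,0],1],[[0,0,0],[0,0,0],1],[[0,0,0],[0,0,0],1],[[0,0,0],[0,0,0],1],[[0,0,0],[0,0,0],1],[[0,0,0],[0,0,0],1],[[0,0,2],[0,0,0],1],[[0,0,2],[0,0,0],1],[[0,0,2],[0,0,0],1],[[0,0,1],[0,0,0],1],[[0,0,0.7],[0,0,0],1],[[0,0,0.5],[0,0,0],1],[[0,0,0.3],[0,0,0],1],[[0,0,0],[0,0,0],1],[[0,0,0],[0,0,0],1]]'

```text
clock: 24.8
ee_pos: [495.5, 106.5, -11.2]
tcp_rot: [0.0, 1.0, 0.0, 0.0]
force: [-0.1, -0.3, 0.2]
finger_gap: 85.4
gripper_force: 0.0
```

Emit:
send_rows --targets '[[[0,0,0.5],[0,0,0],1],[[0,0,0],[0,0,0],1],[[0,0,0],[0,0,0],0],[[0,0,0],[0,0,0],0],[[0,0,0],[0,0,0],0],[[0,0,0],[0,0,0],0],[[0,0,0],[0,0,0],0],[[0,0,0],[0,0,0],0],[[0,0,0],[0,0,0],0],[[0,0,0],[0,0,0],0]]'

```text
clock: 25.63
ee_pos: [495.4, 106.5, -16.2]
tcp_rot: [-0.0, 1.0, -0.0, 0.0]
force: [-1.6, -1.6, 6.8]
finger_gap: 49.0
gripper_force: 62.1
```

Emit:
send_rows --targets '[[[0,0,-0.3],[0,0,0],0],[[0,0,-0.7],[0,0,0],0],[[0,0,-1.5],[0,0,0],0],[[0,0,-2.5],[0,0,0],0],[[0,0,-2.5],[0,0,0],0],[[0,0,-2.5],[0,0,0],0],[[0,0,-2.0],[0,0,0],0],[[0,0,-1.0],[0,0,0],0],[[0,0,-0.7],[0,0,0],0],[[0,0,-0.3],[0,0,0],0],[[0,0,0],[0,0,0],0],[[0,0,0],[0,0,0],0],[[0,0,0],[0,0,0],0],[[0,0,0],[0,0,0],0]]'

```text
clock: 26.8
ee_pos: [494.8, 106.4, 122.1]
tcp_rot: [0.0, 1.0, -0.0, -0.001]
force: [1.2, 0.1, -0.7]
finger_gap: 49.1
gripper_force: 62.0
```

```bash
python3 g.py orange 321 250 495 106.7 140 "[(5,26),(30,26)]"
```

```text
box [270.5 218.5 370.5 321.5] xyz [500.4 105.3 130.7] res [ 0.5 -0.5 -0.5  0.5] tcp [494.9 106.4 122.3] rel [ 5.5 -1.1  8.4]
```

```bash
cat > f2.py <<'E'
from h import *
import sys
# f2.py col (us,vs) (ud,vd) zbase rings x0 y0 : scene+side fit at given height
col=sys.argv[1]; a,b,zb,rg,x0=[eval(v) for v in sys.argv[2:7]]
C=cam("scene"),cam("side"); bs=[blob(c["img"],col,n) for c,n in zip(C,(a,b))]
f=lambda v:np.r_[tuple(box(c,[ring(v[0],v[1],zb+z,r) for z,r in rg])-B for c,B in zip(C,bs))]
r=least_squares(f,x0,loss="soft_l1"); print(col,r.x.round(1),r.fun.round(1),"tcp",observe()["ee_pos"].round(1))
E
python3 - <<'E'
from h import *
for n in("scene","side"):
    c=cam(n); print(proj(c,[[648,189,80],[495,107,150]]).round())
E
python3 f2.py blue "(397,155)" "(250,235)" 58 "[(5,30),(46,30)]" "(648,189)"
python3 f2.py orange "(324,105)" "(340,220)" 138 "[(5,26),(30,26)]" "(495,107)"
```

```text
[[395. 162.]
 [325. 129.]]
[[256. 254.]
 [329. 218.]]
blue [646.9 189.8] [-1.3 -0.6  1.1  0.2 -2.1 -1.4  1.9  0.9] tcp [495.1 106.5 122.9]
orange [495.1 108.9] [ -3.   -0.2   0.3  -0.2 -15.5  -2.3   0.4   3.3] tcp [495.1 106.5 123. ]
```

Emit:
send_rows --targets '[[[-0.5,0.3,0],[0,0,0],0],[[-1.5,0.8,0],[0,0,0],0],[[-2.5,1.3,0],[0,0,0],0],[[-2.5,1.4,0],[0,0,0],0],[[-2.5,1.4,0],[0,0,0],0],[[-2.5,1.4,0],[0,0,0],0],[[-1.75,1.0,0],[0,0,0],0],[[-1.0,0.5,0],[0,0,0],0],[[-0.5,0.22,0],[0,0,0],0],[[0,0,0.5],[0,0,0],0],[[0,0,1],[0,0,0],0],[[0,0,0.8],[0,0,0],0],[[0,0,0.3],[0,0,0],0],[[0,0,0],[0,0,0],0],[[0,0,0],[0,0,0],0],[[0,0,0],[0,0,0],0],[[0,0,0],[0,0,0],0]]'

```text
clock: 28.57
ee_pos: [647.8, 189.6, 97.7]
tcp_rot: [0.0, 1.0, 0.0, 0.0]
force: [-0.2, 0.4, 0.3]
finger_gap: 49.1
gripper_force: 62.0
```

```bash
cat > v.py <<'E'
from h import *
import sys
# v.py out [(x,y,z,r)..]: enlarged scene, side and wrist crops about the tower, with circles
L=eval(sys.argv[2]); o=[]
for n,h in(("scene",60),("side",60),("wrist",200)):
    c=cam(n); m=proj(c,[[648,189.5,float(sys.argv[3])]])[0].round().astype(int) if n!="wrist" else np.array([321,235])
    x,y=np.maximum(m-h//2-5 if n!="wrist" else m-100,0); im=cv2.resize(c["img"][y:y+h+10 if n!="wrist" else y+165,x:x+h+10 if n!="wrist" else x+200],(400,400) if n!="wrist" else (400,330),interpolation=cv2.INTER_CUBIC)
    k=400/(h+10) if n!="wrist" else 2
    for a in L: cv2.polylines(im,[np.round(((proj(c,ring(*a))-[x,y]+.5)*k-.5)*16).astype(int)],True,(0,255,255),1,cv2.LINE_AA,4)
    o.append(cv2.resize(im,(400,300)) if 0 else im[:300])
print(observe()["ee_pos"])
cv2.imwrite(sys.argv[1],np.vstack([np.hstack(o[:2]),np.hstack([o[2],np.zeros_like(o[2])])]))
E
python3 v.py pics/p10.png "[(647.4,189.7,104,30),(647.4,189.7,104,26)]" 108
```

```text
[647.73666848 189.69030619  97.43728529]
```

View pics/p10.png

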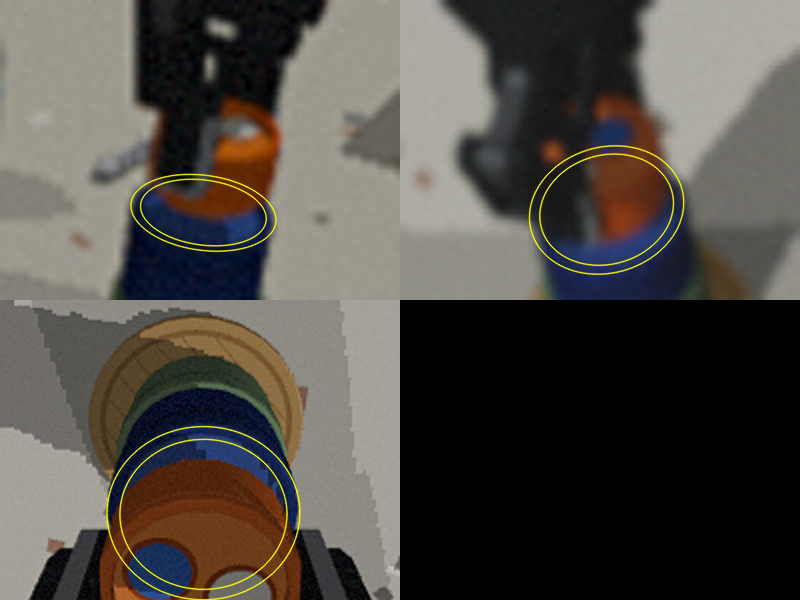

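Run:
```python
from h import *
C=[cam("scene"),cam("side")]
def edge(c,col,z,rr,guess):
    # subpixel right edge along the row of the ring's right extreme
    p=proj(c,ring(*guess,z,rr)); q=p[p[:,0].argmax()]; hsv=c["img"]
    out=[]
    for dv in(-1,0,1):
        row=hsv[int(round(q[1]))+dv].astype(float); x=int(round(q[0]))
        seg=row[x-6:x+7]; a,b=seg[:3].mean(0),seg[-3:].mean(0); t=((seg-a)@(b-a))/((b-a)@(b-a))
        k=np.argmax(t>.5); out.append(x-6+k-1+(0.5-t[k-1])/(t[k]-t[k-1]))
    return np.mean(out)-q[0], np.round(out,1)
for c in C:
    print("tray",edge(c,0,113.7+20,26,(647.3,189.9)),"blue",edge(c,0,58+30,30,(647.4,189.7)))
    print("px per mm x,y",(proj(c,[[657.4,189.7,120],[647.4,199.7,120]])-proj(c,[[647.4,189.7,120]]))[:,0].round(2)/10)
```

```text
tray (np.float64(0.029698508667308943), array([409.5, 409.3, 408.9])) blue (np.float64(-0.41308178702746545), array([407.4, 407.4, 407. ]))
px per mm x,y [0.377 0.204]
tray (np.float64(0.13172023285778778), array([264.7, 264.9, 265.2])) blue (np.float64(0.5001514755770131), array([269.5, 269.5, 269.3]))
px per mm x,y [-0.431 -0.147]
```

Emit:
send_rows --targets '[[[0.1,0,0.3],[0,0,0],0],[[0,0,0.4],[0,0,0],0],[[0,0,0.2],[0,0,0],0],[[0,0,0.1],[0,0,0],0],[[0,0,0],[0,0,0],0],[[0,0,0],[0,0,0],0]]'

```text
clock: 29.32
ee_pos: [646.6, 189.7, 87.0]
tcp_rot: [0.0, 1.0, -0.0, -0.0]
force: [-0.3, -0.2, -0.6]
finger_gap: 49.2
gripper_force: 62.0
```

Emit:
send_rows --targets '[[[0,0,0.1],[0,0,0],0],[[0,0,0],[0,0,0],0],[[0,0,0],[0,0,0],0]]'

```text
clock: 29.57
ee_pos: [646.7, 189.6, 86.2]
tcp_rot: [0.0, 1.0, -0.0, 0.0]
force: [-0.7, -0.4, -0.6]
finger_gap: 48.8
gripper_force: 62.0
```

Emit:
send_rows --targets '[[[0,0,0.1],[0,0,0],0],[[0,0,0],[0,0,0],0],[[0,0,0],[0,0,0],0]]'

```text
clock: 29.82
ee_pos: [646.6, 189.7, 85.1]
tcp_rot: [0.0, 1.0, -0.0, -0.0]
force: [0.9, -0.8, -0.2]
finger_gap: 49.4
gripper_force: 62.0
```

No rim contact (that would have come at about 88), so it has entered the recess.

Emit:
send_rows --targets '[[[0,0,0.1],[0,0,0],0],[[0,0,0],[0,0,0],0],[[0,0,0],[0,0,0],0]]'

```text
clock: 30.07
ee_pos: [646.6, 189.7, 84.0]
tcp_rot: [0.0, 1.0, -0.0, -0.0]
force: [0.1, -0.1, -1.4]
finger_gap: 49.4
gripper_force: 62.0
```

Emit:
send_rows --targets '[[[0,0,0.1],[0,0,0],0],[[0,0,0],[0,0,0],0],[[0,0,0],[0,0,0],0]]'

```text
clock: 30.32
ee_pos: [646.9, 189.7, 83.8]
tcp_rot: [0.0, 1.0, 0.0, 0.0]
force: [-1.3, 0.0, 5.6]
finger_gap: 49.1
gripper_force: 62.5
```

Seated at 83.8 as predicted. I'll release, rise and go over to the lid.

Emit:
send_rows --targets '[[[0,0,0],[0,0,0],1],[[0,0,0],[0,0,0],1],[[0,0,0],[0,0,0],1],[[0,0,0],[0,0,0],1],[[0,0,0],[0,0,0],1],[[0,0,0],[0,0,0],1],[[0,0,-0.5],[0,0,0],1],[[0,0,-1],[0,0,0],1],[[0,0,-2],[0,0,0],1],[[0,0,-3],[0,0,0],1],[[0,0,-3],[0,0,0],1],[[0,0,-1.5],[0,0,0],1],[[0,0,0],[0,0,0],1],[[0,0,0],[0,0,0],1]]'

```text
clock: 31.48
ee_pos: [646.9, 189.7, 194.1]
tcp_rot: [0.0, 1.0, 0.0, 0.001]
force: [-0.5, -0.3, -0.4]
finger_gap: 85.5
gripper_force: 0.0
```

Emit:
send_rows --targets '[[[0.5,-1,0],[0,0,0],0.5],[[1.5,-3,0],[0,0,0],0.5],[[1.7,-3.5,0],[0,0,0],0.5],[[1.7,-3.5,0],[0,0,0],0.5],[[1.7,-3.5,0],[0,0,0],0.5],[[1.7,-3.5,0],[0,0,0],0.5],[[1.7,-3.5,0],[0,0,0],0.5],[[1.7,-3.5,0],[0,0,0],0.5],[[1.5,-3,0],[0,0,0],0.5],[[0.5,-0.7,0],[0,0,0],0.5],[[0,0,2],[0,0,0],0.5],[[0,0,3],[0,0,0],0.5],[[0,0,3],[0,0,0],0.5],[[0,0,2.5],[0,0,0],0.5],[[0,0,1.0],[0,0,0],0.5],[[0,0,0],[0,0,0],0.5],[[0,0,0],[0,0,0],0.5],[[0,0,0],[0,0,0],0.5]]'

```text
clock: 32.98
ee_pos: [505.3, -97.4, 79.7]
tcp_rot: [-0.0, 1.0, -0.0, 0.001]
force: [0.4, 0.9, 0.4]
finger_gap: 42.6
gripper_force: 0.0
```

```bash
cat > e.py <<'E'
from h import *
# subpixel left/right (u) edge offsets: measured minus predicted for a ring
def edge(c,x,y,z,r,side,w=6):
    p=proj(c,ring(x,y,z,r)); q=p[p[:,0].argmax() if side>0 else p[:,0].argmin()]; o=[]
    for dv in(-1,0,1):
        u=int(round(q[0])); seg=c["img"][int(round(q[1]))+dv][u-w:u+w+1].astype(float)
        a,b=seg[:3].mean(0),seg[-3:].mean(0); t=((seg-a)@(b-a))/((b-a)@(b-a))
        k=max(np.argmax(t>.5),1); o.append(u-w+k-1+(0.5-t[k-1])/(t[k]-t[k-1]))
    return round(np.median(o)-q[0],2)
E
python3 - <<'E'
from e import *
print(observe()["ee_pos"],observe()["finger_gap"])
for n in("scene","side"):
    c=cam(n); print(n,"tray",[edge(c,646.4,189.8,122,26,s) for s in(-1,1)],"blue",[edge(c,646.4,189.8,90,30,s) for s in(-1,1)],"lid",[edge(c,504,-97.5,8,24,s) for s in(-1,1)],"knob",[edge(c,504,-97.5,22,10,s,4) for s in(-1,1)])
E
python3 w.py pics/w11.png lid,504,-97.5,0
```

```text
[505.29498707 -97.43594178  79.6593365 ] 42.62271885763856
scene tray [np.float64(-3.98), np.float64(-0.06)] blue [np.float64(0.42), np.float64(0.0)] lid [np.float64(0.75), np.float64(0.61)] knob [np.float64(-2.65), np.float64(0.2)]
side tray [np.float64(-0.86), np.float64(-0.64)] blue [np.float64(-0.02), np.float64(0.12)] lid [np.float64(-0.81), np.float64(-0.2)] knob [np.float64(-0.02), np.float64(-1.47)]
[505.3 -97.4  79.5] [-0.e+00  1.e+00 -2.e-04  1.e-03]
```

View pics/w11.png

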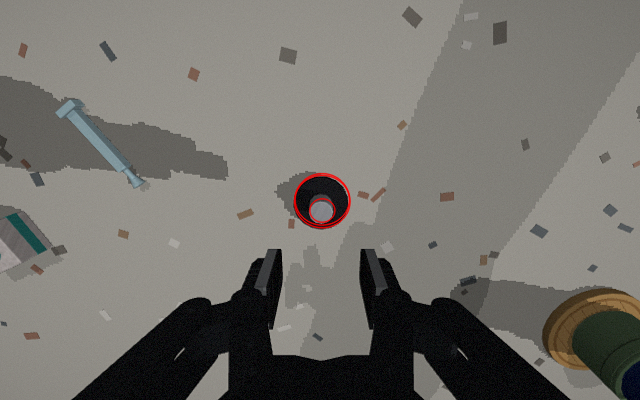

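The lid lies at about (505.4, -97), seen at (322,201) in the wrist view, directly below the TCP. Next I'll grasp the knob.

Emit:
send_rows --targets '[[[0,0,2],[0,0,0],0.5],[[0,0,2],[0,0,0],0.5],[[0,0,2],[0,0,0],0.5],[[0,0,1.2],[0,0,0],0.5],[[0,0,0.8],[0,0,0],0.5],[[0,0,0.4],[0,0,0],0.5],[[0,0,0.2],[0,0,0],0.5],[[0,0,0],[0,0,0],0.5],[[0,0,0],[0,0,0],0.5]]'

```text
clock: 33.88
ee_pos: [505.1, -97.4, -7.0]
tcp_rot: [0.0, 1.0, -0.0, 0.001]
force: [0.6, -0.4, -0.4]
finger_gap: 42.6
gripper_force: 0.0
```

Emit:
send_rows --targets '[[[0,0,0.2],[0,0,0],0],[[0,0,0],[0,0,0],0],[[0,0,0],[0,0,0],0],[[0,0,0],[0,0,0],0],[[0,0,0],[0,0,0],0],[[0,0,0],[0,0,0],0],[[0,0,0],[0,0,0],0],[[0,0,0],[0,0,0],0]]'

```text
clock: 34.55
ee_pos: [505.0, -97.4, -9.3]
tcp_rot: [0.0, 1.0, -0.0, 0.0]
force: [-1.4, 0.1, 5.4]
finger_gap: 17.0
gripper_force: 59.1
```

Emit:
send_rows --targets '[[[0,0,-0.3],[0,0,0],0],[[0,0,-0.7],[0,0,0],0],[[0,0,-1.5],[0,0,0],0],[[0,0,-2.5],[0,0,0],0],[[0,0,-2.5],[0,0,0],0],[[0,0,-2.5],[0,0,0],0],[[0,0,-2.0],[0,0,0],0],[[0,0,-1.5],[0,0,0],0],[[0,0,-1.0],[0,0,0],0],[[0,0,-0.5],[0,0,0],0],[[0,0,0],[0,0,0],0],[[0,0,0],[0,0,0],0],[[0,0,0],[0,0,0],0]]'

```text
clock: 35.63
ee_pos: [504.2, -97.2, 138.9]
tcp_rot: [0.0, 1.0, 0.0, -0.001]
force: [-0.3, -0.8, -0.6]
finger_gap: 17.1
gripper_force: 58.7
```

Run:
```python
from e import *
p=observe()["ee_pos"]; print(p,observe()["finger_gap"])
for n in("scene","side"):
    c=cam(n); print(n,"lid",[edge(c,p[0],p[1],p[2]+9.2+8,24,s) for s in(-1,1)])
    print("tray",[[edge(c,646.8,189.7,z,26,s,5) for s in(-1,1)] for z in (112,118,124)])
    print("blue",[[edge(c,646.4,189.7,z,30,s,5) for s in(-1,1)] for z in (75,85,95)])
```

```text
[504.19164962 -97.22313111 138.91921378] 17.1336396755039
scene lid [np.float64(1.01), np.float64(0.54)]
tray [[np.float64(-0.67), np.float64(-0.03)], [np.float64(0.57), np.float64(-0.27)], [np.float64(0.27), np.float64(0.06)]]
blue [[np.float64(0.41), np.float64(-0.03)], [np.float64(0.59), np.float64(-0.15)], [np.float64(0.23), np.float64(0.11)]]
side lid [np.float64(-0.22), np.float64(-0.57)]
tray [[np.float64(-0.96), np.float64(-1.37)], [np.float64(-0.41), np.float64(-0.82)], [np.float64(-0.2), np.float64(-0.15)]]
blue [[np.float64(-0.82), np.float64(0.66)], [np.float64(-0.23), np.float64(0.42)], [np.float64(0.07), np.float64(0.11)]]
```

Emit:
send_rows --targets '[[[-0.5,1.0,0],[0,0,0],0],[[-1.0,2.0,0],[0,0,0],0],[[-1.5,3.0,0],[0,0,0],0],[[-1.5,3.2,0],[0,0,0],0],[[-1.5,3.2,0],[0,0,0],0],[[-1.5,3.2,0],[0,0,0],0],[[-1.5,3.2,0],[0,0,0],0],[[-1.5,3.2,0],[0,0,0],0],[[-1.4,3.0,0],[0,0,0],0],[[-1.2,2.0,0],[0,0,0],0],[[-0.8,1.2,0],[0,0,0],0],[[-0.25,0.48,0],[0,0,0],0],[[0,0,0.5],[0,0,0],0],[[0,0,0],[0,0,0],0],[[0,0,0],[0,0,0],0],[[0,0,0],[0,0,0],0],[[0,0,0],[0,0,0],0]]'

```text
clock: 37.15
ee_pos: [646.0, 188.8, 135.5]
tcp_rot: [0.0, 1.0, 0.0, 0.0]
force: [0.3, -0.3, -0.3]
finger_gap: 17.2
gripper_force: 58.7
```

Run:
```python
from e import *
p=observe()["ee_pos"]; print(p,observe()["finger_gap"])
for n in("scene","side"):
    c=cam(n); print(n,"lid",[[edge(c,p[0]+1,p[1],p[2]+9.2+z,24,s) for s in(-1,1)]for z in(7,9)])
    print("tray",[[edge(c,647,189.7,z,26,s,5) for s in(-1,1)] for z in (112,118,124)])
    print((proj(c,[[657.4,189.7,140],[647.4,199.7,140]])-proj(c,[[647.4,189.7,140]]))[:,0].round(2)/10)
```

```text
[646.00757283 188.77799517 135.45273017] 17.172568542766257
scene lid [[np.float64(0.62), np.float64(0.12)], [np.float64(0.66), np.float64(-0.03)]]
tray [[np.float64(-0.82), np.float64(-0.12)], [np.float64(0.74), np.float64(-0.35)], [np.float64(0.07), np.float64(-0.32)]]
[0.384 0.206]
side lid [[np.float64(0.29), np.float64(0.72)], [np.float64(0.31), np.float64(0.83)]]
tray [[np.float64(-0.67), np.float64(-0.5)], [np.float64(-0.11), np.float64(-0.19)], [np.float64(0.44), np.float64(0.48)]]
[-0.439 -0.151]
```

Emit:
send_rows --targets '[[[0,0.08,0.4],[0,0,0],0],[[0,0,0.4],[0,0,0],0],[[0,0,0.3],[0,0,0],0],[[0,0,0.2],[0,0,0],0],[[0,0,0.1],[0,0,0],0],[[0,0,0],[0,0,0],0],[[0,0,0],[0,0,0],0]]'

```text
clock: 37.83
ee_pos: [646.2, 190.3, 121.1]
tcp_rot: [0.0, 1.0, 0.0, -0.0]
force: [-0.4, 0.2, -0.8]
finger_gap: 17.1
gripper_force: 58.7
```

Emit:
send_rows --targets '[[[0,0,0.1],[0,0,0],0],[[0,0,0],[0,0,0],0],[[0,0,0],[0,0,0],0]]'

```text
clock: 38.08
ee_pos: [646.2, 190.3, 120.1]
tcp_rot: [0.0, 1.0, 0.0, 0.0]
force: [0.0, -0.0, -0.0]
finger_gap: 17.0
gripper_force: 58.7
```

Emit:
send_rows --targets '[[[0,0,0.1],[0,0,0],0],[[0,0,0],[0,0,0],0],[[0,0,0],[0,0,0],0]]'

```text
clock: 38.33
ee_pos: [646.1, 190.2, 119.0]
tcp_rot: [0.0, 1.0, -0.0, -0.0]
force: [-0.2, -0.3, -0.1]
finger_gap: 16.9
gripper_force: 58.7
```

No rim contact, so the spigot is in the recess. I'll finish lowering.

Emit:
send_rows --targets '[[[0,-0.05,0.1],[0,0,0],0],[[0,0,0],[0,0,0],0],[[0,0,0],[0,0,0],0]]'

```text
clock: 38.58
ee_pos: [646.1, 189.7, 118.0]
tcp_rot: [0.0, 1.0, -0.0, -0.0]
force: [-0.2, 0.4, -0.6]
finger_gap: 16.9
gripper_force: 58.7
```

Emit:
send_rows --targets '[[[0,0,0.1],[0,0,0],0],[[0,0,0],[0,0,0],0],[[0,0,0],[0,0,0],0]]'

```text
clock: 38.83
ee_pos: [646.1, 189.8, 117.0]
tcp_rot: [0.0, 1.0, -0.0, -0.0]
force: [0.6, 0.7, -0.8]
finger_gap: 17.4
gripper_force: 58.7
```

Emit:
send_rows --targets '[[[0,0,0.1],[0,0,0],0],[[0,0,0],[0,0,0],0],[[0,0,0],[0,0,0],0]]'

```text
clock: 39.08
ee_pos: [646.3, 189.8, 116.7]
tcp_rot: [0.0, 1.0, 0.0, 0.0]
force: [-2.3, -0.5, 5.2]
finger_gap: 17.1
gripper_force: 59.2
```

Seated at 116.7, as predicted (116.8). I'll release and rise.

Emit:
send_rows --targets '[[[0,0,0],[0,0,0],0.6],[[0,0,0],[0,0,0],0.6],[[0,0,0],[0,0,0],0.6],[[0,0,0],[0,0,0],0.6],[[0,0,0],[0,0,0],0.6],[[0,0,-0.5],[0,0,0],0.6],[[0,0,-1],[0,0,0],0.6],[[0,0,-2],[0,0,0],0.6],[[0,0,-3],[0,0,0],0.6],[[0,0,-3],[0,0,0],0.6],[[0,0,-2],[0,0,0],0.6],[[0,0,0],[0,0,0],0.6],[[0,0,0],[0,0,0],0.6],[[0,0,0],[0,0,0],0.6],[[0,0,0],[0,0,0],0.6]]'

```text
clock: 40.33
ee_pos: [645.8, 189.7, 230.0]
tcp_rot: [0.0, 1.0, -0.0, -0.001]
force: [-0.9, -0.6, 0.4]
finger_gap: 51.3
gripper_force: 0.0
```

Run:
```python
from e import *
print(observe()["ee_pos"],observe()["finger_gap"])
for n in("scene","side"):
    c=cam(n)
    for m,x,z,r in(("lid disc",647,134,24),("knob",647,148,10),("tray",647,116,26),("blue",646.5,85,30),("green",648,45,33)):
        print(n,m,[edge(c,x,189.7,z,r,s,4) for s in(-1,1)])
    # top of the knob: column scan
    q=proj(c,[[647,189.7,157]])[0]; print("knob top px pred",q.round(1),"col",c["img"][int(q[1])-8:int(q[1])+8,int(round(q[0]))].mean(1).round())
```

```text
[645.79452899 189.68615955 229.98851183] 51.29885556811441
scene lid disc [np.float64(-0.43), np.float64(0.2)]
scene knob [np.float64(-1.78), np.float64(0.8)]
scene tray [np.float64(0.4), np.float64(-0.22)]
scene blue [np.float64(0.57), np.float64(-0.15)]
scene green [np.float64(0.07), np.float64(0.2)]
knob top px pred [399.3 133.9] col [143. 145. 143. 145. 147. 146. 144. 133. 110. 112. 111.  86.  67.  71.
  68.  71.]
side lid disc [np.float64(0.09), np.float64(0.83)]
side knob [np.float64(-3.83), np.float64(-0.9)]
side tray [np.float64(0.42), np.float64(1.32)]
side blue [np.float64(-0.22), np.float64(0.34)]
side green [np.float64(0.33), np.float64(-0.07)]
knob top px pred [251.4 234. ] col [161. 163. 160. 159. 153. 139. 125. 122. 122. 123. 123. 126. 121. 116.
 113. 113.]
```

```bash
python3 -c "from station import hand_in; print(hand_in())"
```

```text
the job is handed in; nothing more can be done
None
```

The tower is stacked on the coaster in the order asked: green canister, blue canister, orange tray, then lid. Each piece was let go before the next was fetched, the bystanders were left where they were, and I handed in after about 40 s of the 128 s allowed. My first grab at the tray closed on nothing and left it where it was; the second held. Contact heights and camera measurements agree with every piece sitting fully home, but I had used up my picture views, so the lid's final seating was checked by measurement, not by eye.

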